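# Load a spacer sleeve onto the shaft of a welding jig

### The job

Get the welding jig ready for tacking: pick up the tall steel sleeve and slide it down over the tall upright shaft of the jig until it sits fully home and upright on the jig's plate, then let go. Lower it on, do not let it drop down the shaft, and leave the low ring and the solid round slug standing where they are.

Things in the scene. Friction and masses are not known exactly. Their poses are not given: they have to be found in the camera images.
- sleeve_mid (a point): Tall steel sleeve (a plain piece of pipe) standing upright on the table: outside diameter 56 mm, bore 44 mm right through (wall 6 mm), height 56 mm, about 0.4 kg. This point is its centre: on its axis, half-way up (28 mm above its lower rim). z is its axis. Both ends are alike.
- shaft_foot (a point): Foot of the jig's tall shaft: on its axis at the top face of the plate, 12 mm above the table. Fixed upright steel shaft, 28 mm diameter, 70 mm high from here, its top 14 mm tapering to 14 mm. Grey plate 120 x 200 x 12 mm, flat, fixed; z up, y along its long side, centre at y +50 mm. An unused stub, 20 mm diameter, 22 mm high, stands at y +110 mm. Sleeve home: its centre 28 mm above this point.
- collar_mid (a point): Low steel ring lying flat on the table, a bystander: the sleeve's diameters (56 mm outside, 44 mm bore) but only 16 mm high. This point is its centre, half-way up. Leave it.
- slug_mid (a point): Solid steel slug standing on the table, a bystander: diameter 48 mm, height 56 mm, no hole. This point is its centre, half-way up. Leave it.
Mind the look-alikes: they are no part of the job. Of the things shaped like the part that bears shaft_foot, the grey one is meant.

How it is judged (in metres and radians):
At the end, for the whole second after the job is handed in: The sleeve stands round the tall shaft, at rest, released: its axis within 14 mm of the shaft's, upright within about 10 degrees, its centre within 8 mm of 28 mm above the plate's top face (lower rim on the plate) (horizontal distance between sleeve_mid and shaft_foot below 0.014 m and z of sleeve_mid in the frame of shaft_foot between 0.02 and 0.036 m and angle between the z axis of sleeve_mid and the z axis of shaft_foot, either way round below 0.17 rad and linear speed of sleeve below 0.03 m/s); the robot touches nothing.
It fails at once if the sleeve drops down the shaft (falls faster than 0.7 m/s while round the shaft) (horizontal distance between sleeve_mid and shaft_foot below 0.02 m and z of sleeve_mid in the frame of shaft_foot below 0.1 m and linear speed of sleeve above 0.7 m/s).
It fails at once if the low ring is moved by more than 25 mm (distance of collar_mid from where it was at the start of the episode above 0.025 m).
It fails at once if the solid slug is moved by more than 25 mm or tipped by more than 0.5 rad (distance of slug_mid from where it was at the start of the episode above 0.025 m or angle between slug_mid's own z axis and vertical above 0.5 rad).
It also fails if it takes over 40 s, if anything falls off the work surface, if the arm or the gripper's body presses on something with over 40 N, if the wrist force passes 120 N, or if a joint passes its speed limit or range.

### The arm

A 7-joint arm with a two-finger parallel gripper is mounted at the origin on the work surface. World frame = base frame: x ahead of the robot, y to its left, z up, the work surface at z = 0. Lengths are in m, angles in degrees, forces in N, time in s.
With the tool pointing down it reaches from about 0.35 to 0.9 m from the base axis. Payload 19.9 kg.
Tool frame: the origin (TCP) lies at the very end of the fingers, on their centre line; the grasp point (between the pads) lies 19 mm behind it; z points along the fingers, y is the line along which they close (so a half turn about z gives the same grasp; the last joint's range is limited). The gripper opens to 94 mm and grips with 3 to 60 N. Pads are 16 mm wide; open, the fingers measure 119 mm over their backs; the gripper's body (75 mm by 177 mm) begins 78 mm behind the grasp point.
Start: joints at [-76.347, 23.915, -0.59, 92.452, 0.269, 63.638, -3.037], TCP at [0.173, 0.601, 0.205] pointing down, gripper open.
Joint ranges: [-161.28, 161.28], [-22.2, 115.67], [-73.04, 71.86], [3.21, 147.25], [-68.34, 248.33], [10.77, 114.83], [-161.83, 161.83]. Speed limits (degrees/s): [108.29, 108.29, 136.94, 136.94, 172.46, 172.46, 172.46].

### API

Orientations are given as [roll, pitch, yaw] about the fixed x, y, z axes, in that order (R = Rz(yaw) Ry(pitch) Rx(roll)).
In Python, from bench import robot gives the robot as it stands. The module is installed in compiled form; this text tells all that it offers.
- The arm moves only by the tool play_rows, never from a script. Its argument "plan" is a list of rows, each an object of numbers: "x", "y", "z": the shift along the tool's x, y, z in units of 40 mm (1.0 is 40 mm); "rx", "ry", "rz": the turn, a rotation vector about the tool's x, y, z in units of 6 degrees (1.0 is 6 degrees); "grip": the finger opening in mm, from 0 to 94. A call has 1 to 12 rows; each row is the pose to reach, as a shift and turn from the pose commanded when the call began, along the tool's axes at that moment; what a row does not reach only later rows make up. A row lasts 1/10 s, in which the tool goes at most 50 mm and 8.59 degrees, less where a joint would pass 70% of its speed; a pose out of reach is approached as far as the arm can. A call with a gripper value outside its range is refused whole. The fingers move at their own pace and stop on an object; "squeeze" is the grip in N (left out, the last holds). Time passes only in rows, so rows that repeat a pose let the fingers close. It gives the time, the measured TCP pose, the force, the opening and the grip force at its end, in the units of the state.
- robot.get_state(): the state, without advancing time (a new reading comes with each control period).
- robot.get_image(name): name is "scene" or "top" or "wrist"; returns a dict with "color" (480x640x3 uint8, red, green, blue), "depth" (480x640 float32, m along the optical axis (not along the pixel's ray), 0 where there is no reading), "intrinsics" (3x3 intrinsics, pixels), "k1" (the pictures are not rectified: a ray, as slopes to the right and down, at radius r is drawn at 1 + k1 r^2 times it, then the intrinsics apply), "eye" and "attitude" of the camera in the world; the wrist camera has in their place "T_tool_cam" (4x4, takes a point from camera to tool coordinates, whose origin is the TCP and whose axes are the flange's). Camera axes: x right, y down, z forward; pixel columns grow to the right and rows downward; lengths in m; the calibration is good to about 2 mm. A picture is of the moment at which its call begins: read the wrist's pose just before it.
- robot.sign_off(): hands the job in; it is judged then, once.
Trained networks look in the newest picture that a camera, given by its name, has taken for a name from the list of things; names that differ only in an ending like _2 or _b are one class to them, and where a whole thing is asked for, a point or a joint stands for the part that bears it (a point fixed in the world has none). Each returns a list of dicts, best first, with "score" (0 to 1); they miss things now and then, are a little off and sometimes report something else, mostly with a low value. They report only what shows in the picture. A call takes as long as a camera call. They do not tell look-alikes from the thing itself.
- robot.regions_of(camera, thing): "pixels" (480x640 bool, what is visible of it) and "bbox" ([left, top, right, bottom] in pixels, round what is visible of it).
The state is a dict: "time": time; "joints": joint angles; "dq": joint speeds; "joint_efforts": joint torques, N m; "tool_pos": TCP position; "tcp_rot": TCP orientation; "contact_force": force on the tool from outside, world axes, zero at the start; "wrist_torque": the same for the moment, N m; "finger_gap": opening from 0.0 (shut) to 1.0 (fully open); "grasp_force": force on a finger pad.
Only numpy, scipy, OpenCV 4.12 (cv2) and the standard library are available. Lean on these libraries where they do the work, as an engineer would, in place of code of your own. Each camera call takes 0.05 s, during which the arm holds its last target. There are 200 camera calls.

## Working session

There is one attempt and no reset: what is moved stays moved. The work goes in short steps, Python scripts to look and compute and a tool call to move; the robot and the scene stay as the last step left them, time stands still between calls to the robot, and variables do not carry over. Pictures are saved under pics/ and viewed, at most 10 in all, crops included, and the job is handed in when it is done.

Besides the shell and the picture viewer there is one more tool, called after "Call:" as name([rows], argument=value, ...), one row to a line, values as JSON. play_rows: Moves the arm, as the interface text tells. Its arguments: {"type":"object","properties":{"plan":{"type":"array","items":{"type":"object","properties":{"x":{"type":"number"},"y":{"type":"number"},"z":{"type":"number"},"rx":{"type":"number"},"ry":{"type":"number"},"rz":{"type":"number"},"grip":{"type":"number"}}}},"squeeze":{"type":"number"}},"required":["plan"]}

```bash
mkdir -p pics
cat > h.py <<'E'
from bench import robot
import numpy as np, cv2
from scipy.spatial.transform import Rotation as R
def cloud(im,st=None):
    K=np.array(im['intrinsics']);d=im['depth'];v,u=np.mgrid[0:480,0:640]
    a=(u-K[0,2])/K[0,0];b=(v-K[1,2])/K[1,1];x,y=a.copy(),b.copy()
    for _ in range(8):
        s=1+im['k1']*(x*x+y*y);x,y=a/s,b/s
    P=np.stack([x*d,y*d,d],-1)
    if 'eye' in im:
        A=np.array(im['attitude']);A=A if A.shape==(3,3) else R.from_euler('xyz',A,degrees=True).as_matrix()
        return P@A.T+np.array(im['eye'])
    T=np.array(im['T_tool_cam']);P=P@T[:3,:3].T+T[:3,3]
    return P@R.from_euler('xyz',st['tcp_rot'],degrees=True).as_matrix().T+np.array(st['tool_pos'])
E
python3 - <<'E'
from h import *
s=robot.get_state();print(s)
for c in ['top','scene']:
    im=robot.get_image(c);print(c,im['eye'],im['attitude'],im['k1'],im['intrinsics']);W=cloud(im)
    cv2.imwrite(f'pics/{c}1.png',im['color'][:,:,::-1])
    for t in ['sleeve_mid','shaft_foot','collar_mid','slug_mid']:
        for r in robot.regions_of(c,t)[:4]:
            p=W[r['pixels']&(im['depth']>0)]
            if len(p)==0: continue
            zt=np.percentile(p[:,2],95);q=p[p[:,2]>zt-.008]
            print(t,round(r['score'],2),r['bbox'],'ztop',zt.round(3),'mid',((q.min(0)+q.max(0))/2).round(3),'ext',np.ptp(q,axis=0).round(3))
E
```

```text
{'time': 0.0, 'joints': array([-76.34801259,  23.94718531,  -0.58922185,  92.48443505,
         0.27019519,  63.63788808,  -3.03723061]), 'dq': array([ 0.06945898, -0.03391857, -0.01000272,  0.0606824 ,  0.00609554,
       -0.04868933,  0.01504787]), 'joint_efforts': array([-1.06748530e-04, -8.51269841e+01,  6.38765451e-01, -4.25966620e+01,
       -4.88332892e-02,  1.88287284e-02,  1.40506399e-04]), 'tool_pos': array([0.17251183, 0.60033874, 0.20484267]), 'tcp_rot': array([-1.79932107e+02,  6.40134415e-03,  1.63969556e+02]), 'contact_force': array([-1.26824375,  1.03768841,  0.27620507]), 'wrist_torque': array([ 0.02722154, -0.00032106, -0.01717949]), 'grasp_force': 0.0, 'finger_gap': 1.001003039623887}
top [0.3257511  0.04718193 1.08836237] [-1.73435705e+02 -6.32580241e-02 -9.09445006e+01] -0.08309386783898451 [[489.99996528   0.         318.52850493]
 [  0.         489.99996528 244.93376145]
 [  0.           0.           1.        ]]
sleeve_mid 0.64 [447.5, 197.7, 475.5, 227.7] ztop 0.058 mid [ 0.519 -0.266  0.056] ext [0.055 0.054 0.01 ]
shaft_foot 0.9 [98.3, 161.5, 194.8, 235.2] 
[... 1068 characters left out ...]
.7, 284.6] ztop 0.05 mid [0.545 0.099 0.064] ext [0.028 0.025 0.043]
shaft_foot 0.74 [128.7, 232.1, 236.9, 300.6] ztop 0.052 mid [ 0.291 -0.258  0.063] ext [0.024 0.028 0.039]
shaft_foot 0.72 [425.4, 179.6, 527.4, 230.5] ztop 0.055 mid [0.552 0.382 0.066] ext [0.026 0.024 0.037]
shaft_foot 0.72 [316.4, 158.7, 405.5, 207.2] ztop 0.054 mid [0.31  0.239 0.066] ext [0.025 0.029 0.041]
collar_mid 0.65 [261.4, 341.2, 294.1, 369.1] ztop 0.017 mid [ 0.618 -0.19   0.014] ext [0.055 0.056 0.01 ]
slug_mid 0.78 [251.6, 267.8, 284.5, 300.4] ztop 0.057 mid [ 0.478 -0.109  0.054] ext [0.052 0.048 0.01 ]
slug_mid 0.26 [191.3, 315.5, 224.0, 359.3] ztop 0.056 mid [ 0.523 -0.268  0.053] ext [0.058 0.055 0.011]
```

View pics/top1.png

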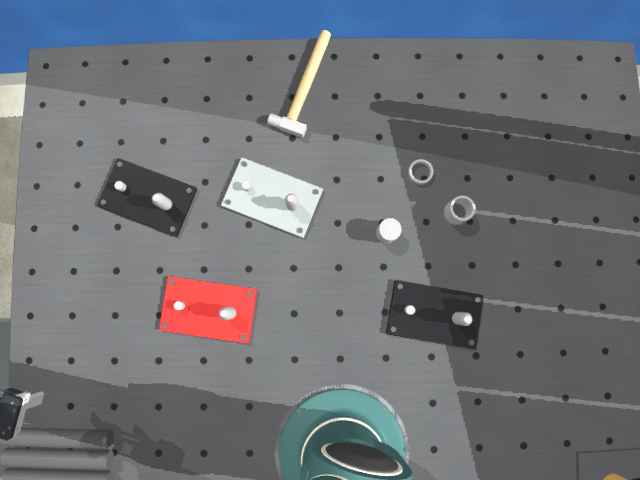

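View pics/scene1.png

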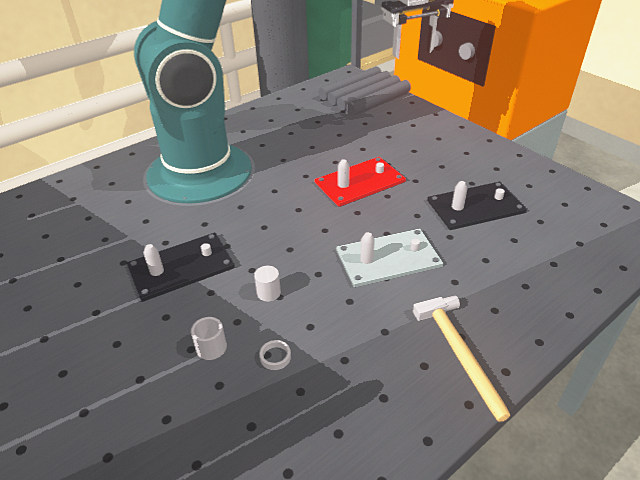

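The top view shows the light-grey jig at about (270,198), with its tall shaft at (292,200). The sleeve is at (461,210), the ring at (421,172) and the slug at (390,230). The red and black jigs are decoys. I'll refine the fits next.

```bash
cat >> h.py <<'E'
from scipy.optimize import least_squares
def circ(q,r,c0):
    return least_squares(lambda c:np.hypot(*(q-c).T)-r,c0,loss='soft_l1',f_scale=.002).x
def near(W,c,rad,z0,z1):
    p=W.reshape(-1,3);return p[(np.hypot(*(p[:,:2]-c).T)<rad)&(p[:,2]>z0)&(p[:,2]<z1)]
def rel(st,goal):  # world goal -> tool units
    Rm=R.from_euler('xyz',st['tcp_rot'],degrees=True).as_matrix()
    return (Rm.T@(np.array(goal)-st['tool_pos'])/.04).round(3)
E
python3 - <<'E'
from h import *
for c in ['top','scene']:
    im=robot.get_image(c);W=cloud(im)
    q=near(W,(.521,-.267),.05,.047,.075);print(c,'sleeve rim',len(q),circ(q[:,:2],.025,(.521,-.267)).round(4),(q.min(0)+q.max(0))[:2]/2)
    q=near(W,(.545,.099),.03,.022,.066);print('shaft side',len(q),circ(q[:,:2],.014,(.545,.099)).round(4))
    q=near(W,(.545,.099),.03,.076,.1);print('shaft top',len(q),q.mean(0).round(4))
s=robot.get_state()
for g in [(.45,.25,.205),(.5205,-.267,.2)]: print(rel(s,g))
E
```

```text
top sleeve rim 260 [ 0.5191 -0.2667] [ 0.5192594 -0.2674756]
shaft side 48 [0.5427 0.1015]
shaft top 75 [0.5412 0.1007 0.0806]
scene sleeve rim 376 [ 0.5247 -0.2683] [ 0.52374152 -0.26831036]
shaft side 211 [0.543 0.102]
shaft top 53 [0.5454 0.0988 0.0801]
[-9.086 -6.51   0.012]
[-14.35  -18.445   0.138]
```

Call:
play_rows([
  {"x": -1.5,"y": -1.1,"rz": 1.2,"grip": 94},
  {"x": -3,"y": -2.2,"rz": 2.4},
  {"x": -4.5,"y": -3.2,"rz": 3.6},
  {"x": -6,"y": -4.3,"rz": 4.8},
  {"x": -7.5,"y": -5.4,"rz": 6},
  {"x": -9.1,"y": -6.5,"rz": 7.2},
  {"x": -9.6,"y": -7.6,"rz": 8.4},
  {"x": -10.1,"y": -8.7,"rz": 9.6},
  {"x": -10.6,"y": -9.8,"rz": 10.8},
  {"x": -11.1,"y": -10.9,"rz": 12},
  {"x": -11.5,"y": -12,"rz": 13.2},
  {"x": -11.8,"y": -13,"rz": 14.4},
])

```text
validation failed for argument at $.pl...
```

Run:
```python
from h import *
s=robot.get_state();print(s['tool_pos'],s['tcp_rot'],s['joints'].round(1),rel(s,(.521,-.267,.17)))
```

```text
[0.17261949 0.60065386 0.20542944] [-1.79995123e+02  3.82404962e-03  1.63966664e+02] [-76.3  23.9  -0.6  92.5   0.3  63.6  -3. ] [-14.362 -18.442   0.888]
```

Call:
play_rows([
  {"x": -1.5,"y": -1.1,"z": 0,"rx": 0,"ry": 0,"rz": 1.2,"grip": 94},
  {"x": -3,"y": -2.2,"z": 0,"rx": 0,"ry": 0,"rz": 2.4,"grip": 94},
  {"x": -4.5,"y": -3.2,"z": 0,"rx": 0,"ry": 0,"rz": 3.6,"grip": 94},
  {"x": -6,"y": -4.3,"z": 0,"rx": 0,"ry": 0,"rz": 4.8,"grip": 94},
  {"x": -7.5,"y": -5.4,"z": 0,"rx": 0,"ry": 0,"rz": 6,"grip": 94},
  {"x": -9.1,"y": -6.5,"z": 0,"rx": 0,"ry": 0,"rz": 7.2,"grip": 94},
  {"x": -9.6,"y": -7.6,"z": 0,"rx": 0,"ry": 0,"rz": 8.4,"grip": 94},
  {"x": -10.1,"y": -8.7,"z": 0,"rx": 0,"ry": 0,"rz": 9.6,"grip": 94},
  {"x": -10.6,"y": -9.8,"z": 0,"rx": 0,"ry": 0,"rz": 10.8,"grip": 94},
  {"x": -11.1,"y": -10.9,"z": 0,"rx": 0,"ry": 0,"rz": 12,"grip": 94},
  {"x": -11.5,"y": -12,"z": 0,"rx": 0,"ry": 0,"rz": 13.2,"grip": 94},
  {"x": -11.8,"y": -13,"z": 0,"rx": 0,"ry": 0,"rz": 14.4,"grip": 94},
])

```text
time: 1.8
tool_pos: [0.4611, 0.0836, 0.2058]
tcp_rot: [180.0, -0.0, 77.3]
contact_force: [0.7, 0.3, -0.6]
finger_gap: 0.995
grasp_force: 0.0
```

Run:
```python
from h import *
s=robot.get_state();print(s['tool_pos'],s['tcp_rot'],s['joints'].round(1),rel(s,(.521,-.267,.17)))
```

```text
[0.46114206 0.08364209 0.20575259] [ 1.79965574e+02 -2.88321966e-02  7.72757335e+01] [-42.5   8.3  31.3 114.8  -5.1  58.2 -21.5] [-8.222  3.39   0.892]
```

Call:
play_rows([
  {"x": -1.2,"y": 0.5,"z": 0,"rx": 0,"ry": 0,"rz": 0,"grip": 94},
  {"x": -2.4,"y": 1.0,"z": 0,"rx": 0,"ry": 0,"rz": 0,"grip": 94},
  {"x": -3.6,"y": 1.5,"z": 0,"rx": 0,"ry": 0,"rz": 0,"grip": 94},
  {"x": -4.8,"y": 2,"z": 0,"rx": 0,"ry": 0,"rz": 0,"grip": 94},
  {"x": -6,"y": 2.5,"z": 0.2,"rx": 0,"ry": 0,"rz": 0,"grip": 94},
  {"x": -7.2,"y": 3,"z": 0.4,"rx": 0,"ry": 0,"rz": 0,"grip": 94},
  {"x": -8.2,"y": 3.4,"z": 0.4,"rx": 0,"ry": 0,"rz": 0,"grip": 94},
  {"x": -8.2,"y": 3.4,"z": 0.4,"rx": 0,"ry": 0,"rz": 0,"grip": 94},
  {"x": -8.2,"y": 3.4,"z": 0.4,"rx": 0,"ry": 0,"rz": 0,"grip": 94},
])

```text
time: 2.7
tool_pos: [0.5225, -0.2655, 0.1892]
tcp_rot: [-180.0, 0.0, 77.4]
contact_force: [-0.4, 0.4, -1.1]
finger_gap: 0.999
grasp_force: 0.0
```

Run:
```python
from h import *
s=robot.get_state();im=robot.get_image('wrist');W=cloud(im,s)
print(s['tool_pos'],s['tcp_rot'],s['joints'].round(1))
cv2.imwrite('pics/w1.png',im['color'][:,:,::-1])
c=(.521,-.267)
q=near(W,c,.05,.047,.07)
print(len(q),q[:,2].mean())
if len(q)>20:
    c=circ(q[:,:2],.025,c);print(c,(q.min(0)+q.max(0))/2)
print(rel(s,(*c,.019)))
```

```text
[ 0.52250992 -0.26553095  0.18915706] [-1.79965259e+02  4.57508791e-02  7.74144728e+01] [ -6.5  25.   39.8 100.2 -17.9  61.3  26.8]
1465 0.055301519271393124
[ 0.52059365 -0.26896298] [ 0.52038208 -0.26980483  0.05291126]
[-0.091 -0.025  4.254]
```

View pics/w1.png

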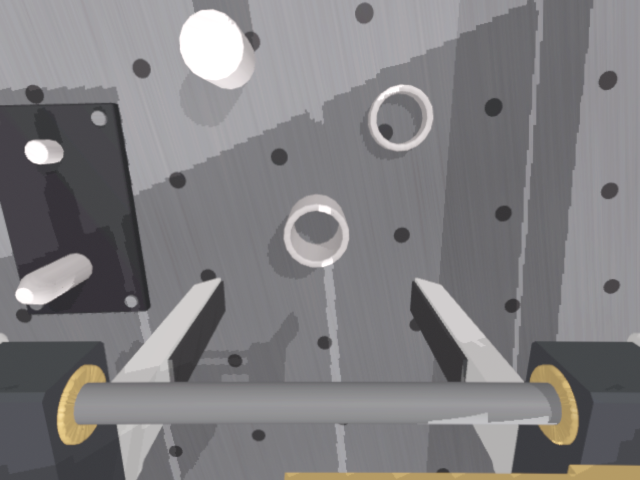

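The wrist view shows the sleeve at (317,232), centred between the fingers. The ring at (400,118), the slug at (217,48) and the black jig are all clear. I'll descend and grip.

Call:
play_rows([
  {"x": -0.08,"y": 0,"z": 0.8,"rx": 0,"ry": 0,"rz": 0,"grip": 94},
  {"x": -0.08,"y": 0,"z": 1.6,"rx": 0,"ry": 0,"rz": 0,"grip": 94},
  {"x": -0.08,"y": 0,"z": 2.4,"rx": 0,"ry": 0,"rz": 0,"grip": 94},
  {"x": -0.08,"y": 0,"z": 3.2,"rx": 0,"ry": 0,"rz": 0,"grip": 94},
  {"x": -0.08,"y": 0,"z": 3.8,"rx": 0,"ry": 0,"rz": 0,"grip": 94},
  {"x": -0.08,"y": 0,"z": 4.2,"rx": 0,"ry": 0,"rz": 0,"grip": 94},
  {"x": -0.08,"y": 0,"z": 4.25,"rx": 0,"ry": 0,"rz": 0,"grip": 94},
  {"x": -0.08,"y": 0,"z": 4.25,"rx": 0,"ry": 0,"rz": 0,"grip": 70},
  {"x": -0.08,"y": 0,"z": 4.25,"rx": 0,"ry": 0,"rz": 0,"grip": 60},
  {"x": -0.08,"y": 0,"z": 4.25,"rx": 0,"ry": 0,"rz": 0,"grip": 50},
  {"x": -0.08,"y": 0,"z": 4.25,"rx": 0,"ry": 0,"rz": 0,"grip": 45},
  {"x": -0.08,"y": 0,"z": 4.25,"rx": 0,"ry": 0,"rz": 0,"grip": 45},
], squeeze=30)

```text
time: 3.95
tool_pos: [0.5223, -0.2672, 0.0199]
tcp_rot: [180.0, -0.0, 77.6]
contact_force: [-2.6, 1.1, 1.8]
finger_gap: 0.615
grasp_force: 1.7
```

Call:
play_rows([
  {"x": 0,"y": 0,"z": 0,"rx": 0,"ry": 0,"rz": 0,"grip": 45},
  {"x": 0,"y": 0,"z": 0,"rx": 0,"ry": 0,"rz": 0,"grip": 45},
  {"x": 0,"y": 0,"z": 0,"rx": 0,"ry": 0,"rz": 0,"grip": 45},
])

```text
time: 4.25
tool_pos: [0.5223, -0.2672, 0.0198]
tcp_rot: [180.0, -0.0, 77.6]
contact_force: [-1.9, 1.6, 6.3]
finger_gap: 0.601
grasp_force: 30.0
```

Call:
play_rows([
  {"x": 0,"y": 0,"z": -0.3,"rx": 0,"ry": 0,"rz": 0,"grip": 45},
  {"x": 0,"y": 0,"z": -0.8,"rx": 0,"ry": 0,"rz": 0,"grip": 45},
  {"x": 0,"y": 0,"z": -1.6,"rx": 0,"ry": 0,"rz": 0,"grip": 45},
  {"x": 0,"y": 0,"z": -2.4,"rx": 0,"ry": 0,"rz": 0,"grip": 45},
  {"x": 0.4,"y": -0.1,"z": -3.2,"rx": 0,"ry": 0,"rz": 0,"grip": 45},
  {"x": 1.2,"y": -0.2,"z": -3.2,"rx": 0,"ry": 0,"rz": 0,"grip": 45},
  {"x": 2.0,"y": -0.3,"z": -3.2,"rx": 0,"ry": 0,"rz": 0,"grip": 45},
  {"x": 2.8,"y": -0.4,"z": -3.2,"rx": 0,"ry": 0,"rz": 0,"grip": 45},
  {"x": 3.6,"y": -0.6,"z": -3.2,"rx": 0,"ry": 0,"rz": 0,"grip": 45},
  {"x": 4.4,"y": -0.7,"z": -3.2,"rx": 0,"ry": 0,"rz": 0,"grip": 45},
  {"x": 5.2,"y": -0.8,"z": -3.2,"rx": 0,"ry": 0,"rz": 0,"grip": 45},
  {"x": 5.6,"y": -0.9,"z": -3.2,"rx": 0,"ry": 0,"rz": 0,"grip": 45},
])

```text
time: 5.45
tool_pos: [0.5354, -0.0377, 0.1479]
tcp_rot: [-180.0, -0.0, 77.7]
contact_force: [0.1, -0.4, -5.1]
finger_gap: 0.6
grasp_force: 30.0
```

Call:
play_rows([
  {"x": 0.7,"y": -0.1,"z": 0,"rx": 0,"ry": 0,"rz": 0,"grip": 45},
  {"x": 1.4,"y": -0.2,"z": 0,"rx": 0,"ry": 0,"rz": 0,"grip": 45},
  {"x": 2.1,"y": -0.35,"z": 0,"rx": 0,"ry": 0,"rz": 0,"grip": 45},
  {"x": 2.8,"y": -0.46,"z": 0,"rx": 0,"ry": 0,"rz": 0,"grip": 45},
  {"x": 3.3,"y": -0.54,"z": 0,"rx": 0,"ry": 0,"rz": 0,"grip": 45},
  {"x": 3.5,"y": -0.56,"z": 0,"rx": 0,"ry": 0,"rz": 0,"grip": 45},
  {"x": 3.5,"y": -0.56,"z": 0,"rx": 0,"ry": 0,"rz": 0,"grip": 45},
  {"x": 3.5,"y": -0.56,"z": 0,"rx": 0,"ry": 0,"rz": 0,"grip": 45},
])

```text
time: 6.25
tool_pos: [0.5436, 0.0996, 0.1477]
tcp_rot: [180.0, 0.0, 77.5]
contact_force: [0.2, -0.1, -3.8]
finger_gap: 0.602
grasp_force: 30.0
```

Run:
```python
from h import *
s=robot.get_state();print(s['tool_pos'],s['tcp_rot'],s['joints'].round(1),s['grasp_force'],s['finger_gap'])
t=s['tool_pos'][:2]
for c in ['top','scene','wrist']:
    s=robot.get_state();im=robot.get_image(c);W=cloud(im,s)
    r=robot.regions_of(c,'sleeve_mid')
    for k in r[:2]:
        p=W[k['pixels']&(im['depth']>0)];print(c,k['score'],k['bbox'],(np.median(p,0)).round(3),(p.min(0)).round(3),p.max(0).round(3))
    q=near(W,t,.04,.178,.2);print('rim',len(q),(q.min(0)+q.max(0))/2 if len(q) else '',circ(q[:,:2],.025,t) if len(q)>9 else '')
    q=near(W,t,.04,.135,.18);print('side',len(q),circ(q[:,:2],.028,t) if len(q)>9 else '')
    q=near(W,(.5435,.1005),.025,.022,.066);print('shaft',len(q),circ(q[:,:2],.014,(.5435,.1005)) if len(q)>9 else '')
    if c!='top': cv2.imwrite(f'pics/{c}2.png',im['color'][:,:,::-1])
print('rel',rel(s,(.5435,.1005,.15)))
```

```text
[0.54356707 0.0996311  0.14765683] [1.79993728e+02 3.08506418e-02 7.75054277e+01] [-41.8  23.4  35.4 107.1 -16.3  54.6 -11.5] 29.99826929415576 0.6015571854556734
rim 0  
side 0 
shaft 0 
scene 0.74 [352.4, 184.6, 382.8, 225.4] [0.549 0.081 0.163] [ 0.364  0.069 -0.002] [0.585 0.285 0.215]
rim 276 [0.54351452 0.09577754 0.18898806] [0.54328597 0.096531  ]
side 608 [0.54901201 0.09930802]
shaft 201 [0.54314366 0.10181695]
wrist 0.84 [252.4, 240.8, 384.0, 383.5] [0.543 0.091 0.173] [ 0.459 -0.044 -0.001] [0.576 0.129 0.258]
rim 7636 [0.54541399 0.0986071  0.18900253] [0.54335633 0.09914158]
side 9275 [0.54415222 0.10256826]
shaft 415 [0.54086822 0.09884964]
rel [ 0.014 -0.007 -0.061]
```

View pics/scene2.png

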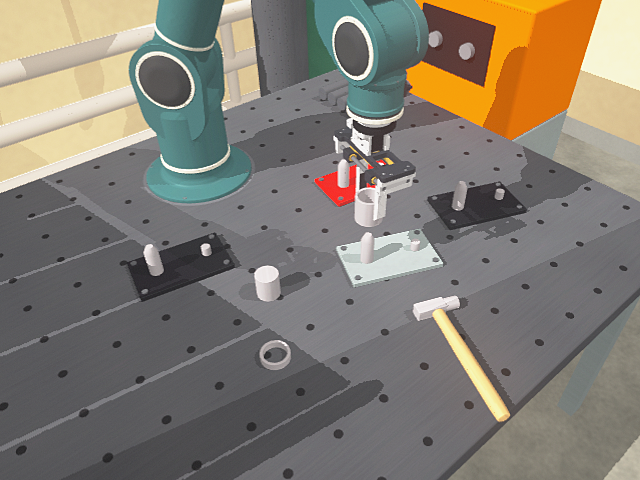

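View pics/wrist2.png

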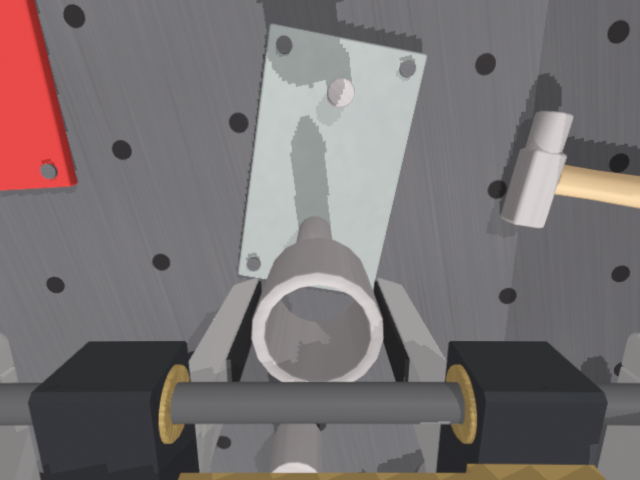

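The sleeve hangs upright over the grey jig's shaft: in the scene view the sleeve is at (368,207) and the shaft at (367,247). Clearance is 8 mm and the measured offset is under 4 mm. I'll lower it in two stages.

Call:
play_rows([
  {"x": 0.03,"y": 0,"z": 0.3,"rx": 0,"ry": 0,"rz": 0,"grip": 45},
  {"x": 0.03,"y": 0,"z": 0.6,"rx": 0,"ry": 0,"rz": 0,"grip": 45},
  {"x": 0.03,"y": 0,"z": 0.9,"rx": 0,"ry": 0,"rz": 0,"grip": 45},
  {"x": 0.03,"y": 0,"z": 1.1,"rx": 0,"ry": 0,"rz": 0,"grip": 45},
  {"x": 0.03,"y": 0,"z": 1.3,"rx": 0,"ry": 0,"rz": 0,"grip": 45},
  {"x": 0.03,"y": 0,"z": 1.45,"rx": 0,"ry": 0,"rz": 0,"grip": 45},
  {"x": 0.03,"y": 0,"z": 1.6,"rx": 0,"ry": 0,"rz": 0,"grip": 45},
  {"x": 0.03,"y": 0,"z": 1.6,"rx": 0,"ry": 0,"rz": 0,"grip": 45},
])

```text
time: 7.35
tool_pos: [0.5436, 0.102, 0.0828]
tcp_rot: [-180.0, 0.0, 77.6]
contact_force: [-0.4, 0.2, -5.0]
finger_gap: 0.599
grasp_force: 30.0
```

Run:
```python
from h import *
s=robot.get_state();print(s['tool_pos'],s['contact_force'],s['wrist_torque'])
a=robot.get_image('scene')['color'][140:300,290:470];b=robot.get_image('wrist')['color'][200:420,220:420]
cv2.imwrite('pics/c3.png',np.hstack([cv2.resize(i[:,:,::-1],(400,400)) for i in (a,b)]))
```

```text
[0.54360358 0.10199355 0.08279753] [-0.41523982  0.18218558 -5.03423662] [-0.09993272  0.07806775 -0.01054833]
```

View pics/c3.png

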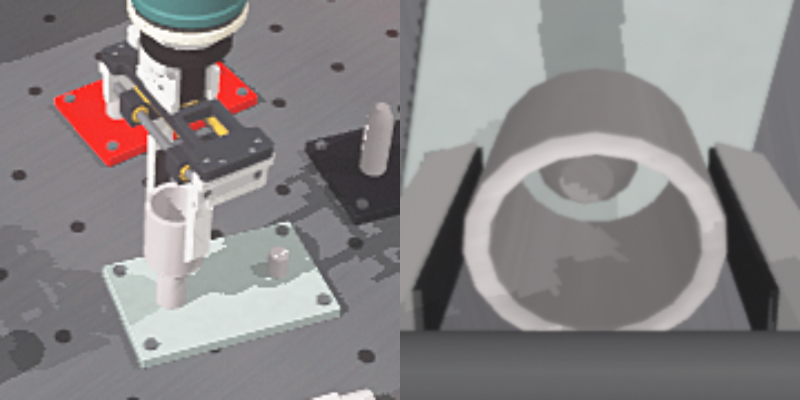

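The left crop shows the sleeve over the shaft with the lower shaft visible at (172,290). The right crop shows the shaft tip inside the bore at (587,180). No side force is showing, so I'll keep lowering.

Call:
play_rows([
  {"x": 0,"y": 0,"z": 0.2,"rx": 0,"ry": 0,"rz": 0,"grip": 45},
  {"x": 0,"y": 0,"z": 0.4,"rx": 0,"ry": 0,"rz": 0,"grip": 45},
  {"x": 0,"y": 0,"z": 0.6,"rx": 0,"ry": 0,"rz": 0,"grip": 45},
  {"x": 0,"y": 0,"z": 0.8,"rx": 0,"ry": 0,"rz": 0,"grip": 45},
  {"x": 0,"y": 0,"z": 0.95,"rx": 0,"ry": 0,"rz": 0,"grip": 45},
  {"x": 0,"y": 0,"z": 1.1,"rx": 0,"ry": 0,"rz": 0,"grip": 45},
  {"x": 0,"y": 0,"z": 1.2,"rx": 0,"ry": 0,"rz": 0,"grip": 45},
  {"x": 0,"y": 0,"z": 1.24,"rx": 0,"ry": 0,"rz": 0,"grip": 45},
  {"x": 0,"y": 0,"z": 1.26,"rx": 0,"ry": 0,"rz": 0,"grip": 45},
  {"x": 0,"y": 0,"z": 1.26,"rx": 0,"ry": 0,"rz": 0,"grip": 45},
  {"x": 0,"y": 0,"z": 1.26,"rx": 0,"ry": 0,"rz": 0,"grip": 45},
])

```text
time: 8.55
tool_pos: [0.544, 0.1021, 0.0333]
tcp_rot: [180.0, -0.0, 77.6]
contact_force: [0.8, 0.2, -4.0]
finger_gap: 0.604
grasp_force: 30.0
```

Call:
play_rows([
  {"x": 0,"y": 0,"z": 0.02,"rx": 0,"ry": 0,"rz": 0,"grip": 45},
  {"x": 0,"y": 0,"z": 0.04,"rx": 0,"ry": 0,"rz": 0,"grip": 45},
  {"x": 0,"y": 0,"z": 0.04,"rx": 0,"ry": 0,"rz": 0,"grip": 45},
])

```text
time: 8.85
tool_pos: [0.544, 0.1021, 0.0319]
tcp_rot: [180.0, -0.0, 77.6]
contact_force: [-2.4, 0.5, 5.2]
finger_gap: 0.602
grasp_force: 30.0
```

Contact with the plate: force went from -4 N to +5 N. I'll release and raise the gripper.

Call:
play_rows([
  {"x": 0,"y": 0,"z": 0,"rx": 0,"ry": 0,"rz": 0,"grip": 60},
  {"x": 0,"y": 0,"z": 0,"rx": 0,"ry": 0,"rz": 0,"grip": 70},
  {"x": 0,"y": 0,"z": 0,"rx": 0,"ry": 0,"rz": 0,"grip": 90},
  {"x": 0,"y": 0,"z": 0,"rx": 0,"ry": 0,"rz": 0,"grip": 90},
  {"x": 0,"y": 0,"z": 0,"rx": 0,"ry": 0,"rz": 0,"grip": 90},
  {"x": 0,"y": 0,"z": 0,"rx": 0,"ry": 0,"rz": 0,"grip": 90},
])

```text
time: 9.45
tool_pos: [0.5439, 0.1021, 0.0315]
tcp_rot: [180.0, 0.0, 77.6]
contact_force: [0.0, -1.1, 0.2]
finger_gap: 0.955
grasp_force: 0.0
```

Call:
play_rows([
  {"x": 0,"y": 0,"z": -0.5,"rx": 0,"ry": 0,"rz": 0,"grip": 90},
  {"x": 0,"y": 0,"z": -1,"rx": 0,"ry": 0,"rz": 0,"grip": 90},
  {"x": 0,"y": 0,"z": -1.8,"rx": 0,"ry": 0,"rz": 0,"grip": 90},
  {"x": 0,"y": 0,"z": -2.6,"rx": 0,"ry": 0,"rz": 0,"grip": 90},
  {"x": 0,"y": 0,"z": -3.4,"rx": 0,"ry": 0,"rz": 0,"grip": 90},
  {"x": 0,"y": 0,"z": -3.4,"rx": 0,"ry": 0,"rz": 0,"grip": 90},
  {"x": 0,"y": 0,"z": -3.4,"rx": 0,"ry": 0,"rz": 0,"grip": 90},
])

```text
time: 10.15
tool_pos: [0.544, 0.1023, 0.1677]
tcp_rot: [180.0, -0.0, 77.6]
contact_force: [-0.6, 0.9, -0.8]
finger_gap: 0.956
grasp_force: 0.0
```

Run:
```python
from h import *
s=robot.get_state();ims=robot.get_image('scene');im=robot.get_image('wrist')
for W in (cloud(ims),cloud(im,s)):
    q=near(W,(.544,.102),.035,.062,.074);print(len(q),np.median(q[:,2]),(q.min(0)+q.max(0))/2)
a=ims['color'][140:300,290:470];b=im['color']
cv2.imwrite('pics/c4.png',np.hstack([cv2.resize(i[:,:,::-1],(400,400)) for i in (a,b)]))
```

```text
272 0.06703911117245576 [0.54654773 0.10028669 0.0679906 ]
2106 0.06897085982686721 [0.54379844 0.09945284 0.06801933]
```

View pics/c4.png

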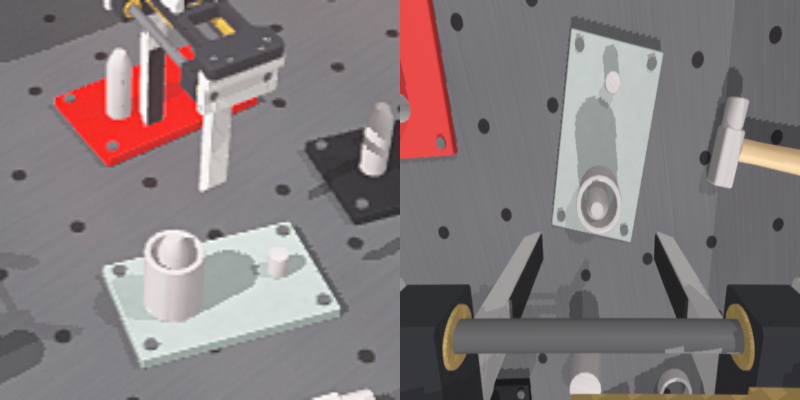

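The sleeve stands upright around the shaft, flat on the grey plate at (173,275) in the left crop, with its rim 68 mm above the table. The gripper is clear.

```bash
python3 -c "
from bench import robot
print(robot.sign_off())"
```

```text
the job is handed in; nothing more can be done
None
```

The sleeve was lowered onto the grey jig's tall shaft, sits upright and flat on the plate, and was released at about 10 s; the ring and slug were not touched, and the job is handed in (no verdict came back).

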